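# Line up gold packages in an aligning nest and shut its keeper

## Task

Without lifting them off the plate, nudge the four gold packages that lie on the dark aligning nest (not those in the tray) into one tight, straight row there: long sides flat against the rear rail, ends touching one another with no gaps, and the first one up against the end stop beside the keeper arm's pivot. Once the row is made, swing the blue keeper arm fully home along the front of the row. Any order of packages will do; leave the other things on the bench where they are.

Things in the scene. Friction and masses are not known exactly. Their poses are not given: they have to be found in the camera images.
- package_1: one of four identical gold-coloured metal packages (boxes with a thin foot flange). Foot 28 x 48 x 2 mm, body on it 24 x 40 mm, 16 mm tall overall. Origin: centre of the underside; x is the short side, y the long side, z up. Starts loose and askew on the nest plate.
- package_2: one of four identical gold-coloured metal packages (boxes with a thin foot flange). Foot 28 x 48 x 2 mm, body on it 24 x 40 mm, 16 mm tall overall. Origin: centre of the underside; x is the short side, y the long side, z up. Starts loose and askew on the nest plate.
- package_3: one of four identical gold-coloured metal packages (boxes with a thin foot flange). Foot 28 x 48 x 2 mm, body on it 24 x 40 mm, 16 mm tall overall. Origin: centre of the underside; x is the short side, y the long side, z up. Starts loose and askew on the nest plate.
- package_4: one of four identical gold-coloured metal packages (boxes with a thin foot flange). Foot 28 x 48 x 2 mm, body on it 24 x 40 mm, 16 mm tall overall. Origin: centre of the underside; x is the short side, y the long side, z up. Starts loose and askew on the nest plate.
- nest: aligning nest fixed on the bench: dark plate, top at z = 4 mm, x from -175 to 30, y from -302 to 52 mm. Aluminium rail along its far side (front face is the plane x = 0, 14 mm thick, y -286 to 14 mm) and end stop at the rail's left end (face y = 0, 14 mm thick, x -27 to 0), both 16 mm tall. Origin: underside, below the inner corner of rail and stop. x points away through the rail
- row_middle (a point): middle of the finished row, on the plate's top: x = -14, y = -96 mm in the nest's frame. The row runs from the stop towards the nest's -y: package centres at x = -14 and y = -24, -72, -120, -168 mm; white lines across the row mark the package ends every 48 mm
- keeper (a joint): angle of the blue keeper arm, rad: 0 = shut, lying along the nest's -y in front of the row; grows as it swings out to the nest's -x (1.57 = square to the rail). Stays where left. Upright pivot at x = -37, y = 30 mm of the nest. Arm 12 mm wide, 180 mm from pivot to post, 7 to 18 mm above the bench; shut, it clears the row by 3 mm
- keeper_post (a point): centre of the top of the black upright post at the free end of the keeper arm: 14 mm in diameter, from 7 to 53 mm above the bench, 180 mm from the pivot; push it sideways to swing the arm
- dropper: small white bottle with a blue cap, 40 mm across and 105 mm tall, a bystander; origin at the centre of its underside
- tweezers: metal tweezers, 15 x 123 x 9 mm, a bystander; origin at the centre of the underside, y along its length
- marker: white felt marker with a black cap, 14 x 134 x 14 mm, a bystander; origin at the centre of the underside, y along its length
- clip: red plastic clip, 16 x 32 x 15 mm, a bystander; origin at the centre of the underside
Not all that is in view belongs to the job. What is shaped like the package_4 but purple, red or turquoise is not meant.

How it is judged:
By the outcome, as a careful person would: the job done as asked, in the order asked, and still so for the second after the job is handed in, with the robot touching nothing.
It also fails if it takes over 64 s, if anything falls off the work surface, if the arm or the gripper's body presses on something with over 40 N, if the wrist force passes 120 N, or if a joint passes its speed limit or range.

## Robot

A 6-joint arm with a two-finger parallel gripper is mounted at the origin on a cart in front of the work surface, level with it; the furniture and walls round the work are solid. World frame = base frame: x ahead of the robot, y to its left, z up, the work surface at z = 0. Lengths are in mm, angles in rad, forces in N, time in s.
With the tool pointing down it reaches from about 350 to 975 mm from the base axis. Payload 17.4 kg.
Tool frame: the origin (TCP) lies on the mounting face of the last link; the fingertips stand 173 mm ahead of it and the grasp point (between the pads) lies 155 mm ahead of it; z points along the fingers, y is the line along which they close (so a half turn about z gives the same grasp; the last joint's range is limited). The gripper opens to 85 mm and grips with 20 to 120 N. Pads are 22 mm wide; open, the fingers measure 114 mm over their backs; the gripper's body (76 mm by 85 mm) begins 54 mm behind the grasp point. The pads swing forward as they close: fully open they stand 13 mm farther back than shut.
Start: joints at [1.183, 0.116, 1.442, -0, 1.584, -0.038], TCP at [231.338, 634.127, 404.703] pointing down, gripper open.
Joint ranges: [-2.83, 2.83], [-0.83, 2.19], [0.07, 2.5], [-1.14, 4.28], [0.01, 3], [-2.97, 2.97]. Speed limits (rad/s): [1.89, 1.89, 2.22, 3.14, 3.14, 3.14].

## Interface

Orientations are given as [roll, pitch, yaw] about the fixed x, y, z axes, in that order (R = Rz(yaw) Ry(pitch) Rx(roll)).
In Python, from workcell import r gives the robot as it stands. The module is installed in compiled form; this text tells all that it offers.
- The arm moves only by the tool carry_out, never from a script. Its argument "steps" is a list of rows, each an object of numbers: "ax", "ay", "az": the turn, a rotation vector about the world's x, y, z in degrees; "dx", "dy", "dz": the shift along the world's x, y, z in mm; "hand": the closure, from 0 (fully open) to 1 (shut). In form: [{"ax": .., "ay": .., "az": .., "dx": .., "dy": .., "dz": .., "hand": ..}, ...]. A call has 1 to 10 rows; each row is the pose to reach, as a shift and turn from the pose commanded when the call began; what a row does not reach only later rows make up. A row lasts 1/8 s, in which the tool goes at most 62.5 mm and 10.7 degrees, less where a joint would pass 70% of its speed; a pose out of reach is approached as far as the arm can. A call with a gripper value outside its range is refused whole. The fingers move at their own pace and stop on an object; the grip force is fixed at half the most. Time passes only in rows, so rows that repeat a pose let the fingers close. It gives the time, the measured TCP pose, the force, the opening and the grip force at its end, in the units of the state.
- r.get_obs(): the state, without advancing time (a new reading comes with each control period).
- r.snapshot(name): name is "scene" or "top" or "wrist"; returns a dict with "pixels" (384x512x3 uint8, red, green, blue), "fx", "fy", "cx", "cy" (pixels), "extrinsics" (4x4, takes a point from camera to world coordinates). Camera axes: x right, y down, z forward; pixel columns grow to the right and rows downward; lengths in mm; the calibration is good to about 2 mm. The wrist camera is an equidistant fisheye: a pixel r from the principal point sees the ray r / f radians off the axis. A picture is of the moment at which its call begins. There is no depth.
- r.job_done(): hands the job in; it is judged then, once.
The state is a dict: "clock": time; "joint_pos": joint angles; "qvel": joint speeds; "joint_torque": joint torques, N m; "position": TCP position; "eef_rot": TCP orientation; "wrist_force": force on the tool from outside, world axes, zero at the start; "torque": the same for the moment, N m; "grip_width": finger opening in mm; "gripper_force": force on a finger pad.
Only numpy, scipy, OpenCV 4.12 (cv2) and the standard library are available. Lean on these libraries where they do the work, as an engineer would, in place of code of your own. Each camera call takes 0.05 s, during which the arm holds its last target. There are 200 camera calls.

## Working session

There is one attempt and no reset: what is moved stays moved. The work goes in short steps, Python scripts to look and compute and a tool call to move; the robot and the scene stay as the last step left them, time stands still between calls to the robot, and variables do not carry over. Pictures are saved under pics/ and viewed, at most 10 in all, crops included, and the job is handed in when it is done.

Besides the shell and the picture viewer there is one more tool, called after ">>>" as name(argument=value, ...), one argument or row to a line, values as JSON. carry_out: Moves the arm, as the interface text tells. Its arguments: {"type":"object","properties":{"steps":{"type":"array"}},"required":["steps"]}

```bash
mkdir -p pics; cat > h.py <<'E'
import numpy as np, cv2
from workcell import r
def snap(n,f=None):
    s=r.snapshot(n)
    if f: cv2.imwrite('pics/'+f,cv2.cvtColor(s['pixels'],cv2.COLOR_RGB2BGR))
    return s
def cast(s,u,v,z):
    E=np.array(s['extrinsics']);d=E[:3,:3]@np.array([(u-s['cx'])/s['fx'],(v-s['cy'])/s['fy'],1]);o=E[:3,3]
    return o+d*(z-o[2])/d[2]
def proj(s,p):
    E=np.array(s['extrinsics']);q=E[:3,:3].T@(np.array(p)-E[:3,3]);return s['fx']*q[0]/q[2]+s['cx'],s['fy']*q[1]/q[2]+s['cy']
E
python3 - <<'E'
from h import *
o=r.get_obs();print(o)
a=[]
for n in('scene','top'):
    s=snap(n,n+'0.png');print(n,s['fx'],s['cx'],s['cy'],np.round(s['extrinsics'],3).tolist())
E
```

```text
{'clock': 0.0, 'joint_pos': array([ 1.18319345e+00,  1.16487254e-01,  1.44230749e+00,  1.19351170e-05,
        1.58398640e+00, -3.77918658e-02]), 'qvel': array([ 4.91126912e-05,  1.46709253e-03, -1.23727249e-03, -2.18646182e-04,
        1.40813069e-03,  6.98655103e-04]), 'joint_torque': array([-2.60054920e-03, -7.32015324e+01, -6.32483411e+01, -2.31614331e-04,
        6.60697275e-03, -9.04250055e-05]), 'position': array([231.33965096, 634.12337788, 403.93497608]), 'eef_rot': array([-3.14040546e+00, -5.68302537e-05,  2.79178175e+00]), 'wrist_force': array([-0.09903789, -0.1301246 ,  1.32603223]), 'torque': array([ 0.01317292, -0.0274604 ,  0.02999955]), 'gripper_force': 0.0, 'grip_width': 85.32761043266679}
scene 364.2061915557066 254.1034706078892 198.77564843085938 [[-0.86, -0.217, 0.461, 102.003], [-0.509, 0.326, -0.797, 905.215], [0.023, -0.92, -0.391, 471.389], [0.0, 0.0, 0.0, 1.0]]
top 374.02810627833696 259.98039114501097 192.0734879225505 [[-0.027, -0.988, 0.151, 447.228], [-1.0, 0.026, -0.01, 86.144], [0.006, -0.151, -0.989, 1002.288], [0.0, 0.0, 0.0, 1.0]]
```

```bash
python3 -c "
import cv2
a=cv2.imread('pics/top0.png');cv2.imwrite('pics/top0b.png',cv2.resize(a,(800,600),interpolation=cv2.INTER_CUBIC))"
```

```text
(no output)
```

View pics/top0b.png

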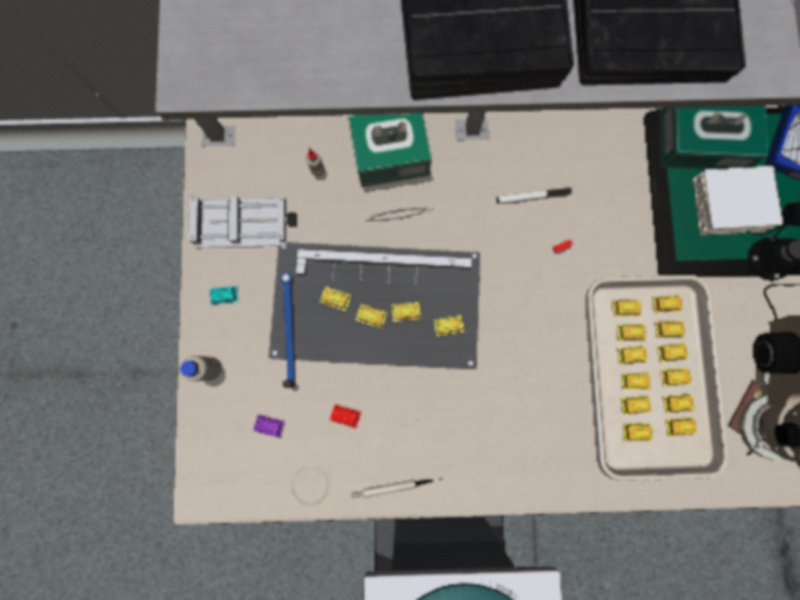

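View pics/scene0.png

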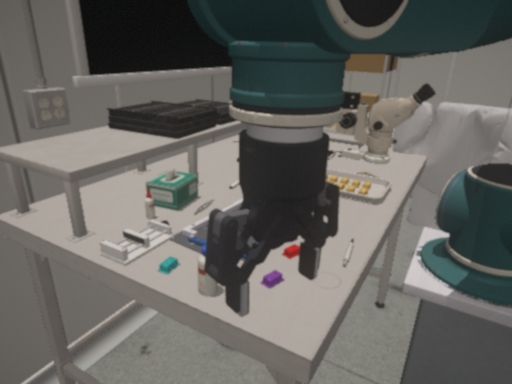

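The top view (800x600 scale) shows the dark nest with the four loose gold packages at (336,298), (371,316), (406,312) and (449,325). The rail is at v≈258 and the stop at (302,267). The keeper pivot is at (287,276) and its post at (290,383). In the scene view the arm hides the nest.

Things that could be mistaken for the packages:
- The 12 gold ones in the tray at about (620–690, 300–435).
- The turquoise (223,295), purple (268,426) and red (345,415) lookalikes.

I choose the four on the dark plate.

```bash
cat > m.py <<'E'
from h import *
def nestfit(s,z=4):
    hsv=cv2.cvtColor(s['pixels'],cv2.COLOR_RGB2HSV)
    m=((hsv[...,2]<115)&(hsv[...,1]<70)).astype(np.uint8)
    return hsv,m
E
python3 - <<'E'
from m import *
s=snap('top','top1.png');hsv,m=nestfit(s)
m[:150]=0;m[240:]=0;m[:,:170]=0;m[:,312:]=0
print(hsv[210,200],hsv[165,250],hsv[225,290],hsv[180,160])
n,l,st,c=cv2.connectedComponentsWithStats(m)
pts=cv2.findNonZero(m);h=cv2.convexHull(pts)
for e in(3,4,6):
    print(cv2.approxPolyDP(h,e,True)[:,0].tolist())
q=cv2.approxPolyDP(h,6,True)[:,0]
for p in q: print(p,np.round(cast(s,*p,4),1))
y=((hsv[...,0]>18)&(hsv[...,0]<36)&(hsv[...,1]>120)).astype(np.uint8)
y[:,:180]=0;y[:,320:]=0;y[:150]=0;y[250:]=0
n,l,st,c=cv2.connectedComponentsWithStats(y)
for i in range(1,n):
    if st[i,4]>30:
        R=cv2.minAreaRect(cv2.findNonZero((l==i).astype(np.uint8)));print(st[i],np.round(cast(s,*R[0],10),1),R)
for p in((306,273.5),(287,276),(290,383),(333,272),(417,275)): print(p,np.round(cast(s,p[0]*.64,p[1]*.64,4),1))
E
```

```text
[120   8  90] [113  11 216] [130   9  88] [ 15  25 186]
[[306, 163], [303, 235], [188, 239], [173, 228], [182, 151]]
[[306, 163], [303, 235], [188, 239], [173, 228], [182, 151]]
[[306, 163], [303, 235], [188, 239], [173, 228], [182, 151]]
[306 163] [676.4 -51.6   4. ]
[303 235] [481.  -34.6   4. ]
[188 239] [478.8 270.3   4. ]
[173 228] [508.9 310.1   4. ]
[182 151] [718.9 287.1   4. ]
[206 185  18  12 153] [605.5 198.9  10. ] ((214.30735778808594, 190.64222717285156), (16.857742309570312, 9.4824800491333), 16.699243545532227)
[252 194  17  11 156] [579.7  76.9  10. ] ((260.0, 199.0), (10.0, 16.0), 90.0)
[229 196  18  13 162] [573.4 138.   10. ] ((237.22479248046875, 201.9174346923828), (16.857742309570312, 10.05717658996582), 16.699243545532227)
[279 203  17  12 154] [552.6   4.7  10. ] ((287.3653869628906, 208.32693481445312), (9.805806159973145, 16.277639389038086), 78.69007110595703)
(306, 273.5) [650.7 249.3   4. ]
(287, 276) [647.2 282.3   4. ]
(290, 383) [462.9 276.6   4. ]
(333, 272) [652.1 202.4   4. ]
(417, 275) [643.   56.5   4. ]
```

>>> carry_out(
  steps=[
    {"az":-75,"dx":345,"dy":-515,"dz":-60,"hand":0.5},
    {"az":-75,"dx":345,"dy":-515,"dz":-60,"hand":0.5},
    {"az":-75,"dx":345,"dy":-515,"dz":-60,"hand":0.5},
    {"az":-75,"dx":345,"dy":-515,"dz":-60,"hand":0.5},
    {"az":-75,"dx":345,"dy":-515,"dz":-60,"hand":0.5},
    {"az":-75,"dx":345,"dy":-515,"dz":-60,"hand":0.5},
    {"az":-75,"dx":345,"dy":-515,"dz":-60,"hand":0.5},
    {"az":-75,"dx":345,"dy":-515,"dz":-60,"hand":0.5},
    {"az":-75,"dx":345,"dy":-515,"dz":-60,"hand":0.5},
    {"az":-75,"dx":345,"dy":-515,"dz":-60,"hand":0.5},
  ],
)

```text
validation failed for argument at $.st...
```

```bash
python3 - <<'E'
from h import *
s=snap('wrist','w1.png');o=r.get_obs();print(o['clock'],o['position'],o['eef_rot'],o['grip_width'],o['joint_pos'])
print(s['fx'],s['fy'],s['cx'],s['cy'],np.round(s['extrinsics'],3).tolist())
E
```

```text
0.2 [231.32175727 634.13754422 404.22238385] [-3.14083015e+00 -1.60018374e-05  2.79181381e+00] 85.72917428672784 [ 1.18323021e+00  1.16322223e-01  1.44202399e+00 -1.28166383e-05
  1.58400900e+00 -3.77874416e-02]
297.3186396354542 297.3186396354542 252.56890959423984 190.1619922915715 [[0.344, 0.906, 0.247, 169.48], [0.939, -0.332, -0.09, 657.159], [0.0, 0.263, -0.965, 373.288], [0.0, 0.0, 0.0, 1.0]]
```

View pics/w1.png

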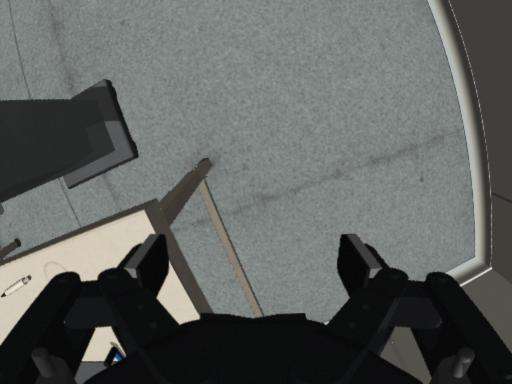

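The arm had not moved, so the wrist picture shows only the floor and the bench corner. The call probably needs every key in each row.

>>> carry_out(
  steps=[
    {"ax":0,"ay":0,"az":-75,"dx":345,"dy":-515,"dz":-60,"hand":0.5},
    {"ax":0,"ay":0,"az":-75,"dx":345,"dy":-515,"dz":-60,"hand":0.5},
    {"ax":0,"ay":0,"az":-75,"dx":345,"dy":-515,"dz":-60,"hand":0.5},
    {"ax":0,"ay":0,"az":-75,"dx":345,"dy":-515,"dz":-60,"hand":0.5},
    {"ax":0,"ay":0,"az":-75,"dx":345,"dy":-515,"dz":-60,"hand":0.5},
    {"ax":0,"ay":0,"az":-75,"dx":345,"dy":-515,"dz":-60,"hand":0.5},
    {"ax":0,"ay":0,"az":-75,"dx":345,"dy":-515,"dz":-60,"hand":0.5},
    {"ax":0,"ay":0,"az":-75,"dx":345,"dy":-515,"dz":-60,"hand":0.5},
    {"ax":0,"ay":0,"az":-75,"dx":345,"dy":-515,"dz":-60,"hand":0.5},
    {"ax":0,"ay":0,"az":-75,"dx":345,"dy":-515,"dz":-60,"hand":0.5},
  ],
)

```text
clock: 1.45
position: [577.1, 117.1, 344.6]
eef_rot: [3.141, -0.0, 1.483]
wrist_force: [0.3, 0.9, 0.4]
grip_width: 42.6
gripper_force: 0.0
```

```bash
python3 - <<'E'
from h import *
s=snap('wrist','w1.png');o=r.get_obs();print(o['clock'],o['position'],o['eef_rot'],o['grip_width'],o['joint_pos'])
print(s['fx'],s['fy'],s['cx'],s['cy'],np.round(s['extrinsics'],3).tolist())
E
```

```text
1.5 [579.60176368 112.59026732 343.34816312] [3.14147169e+00 2.19931234e-03 1.48002225e+00] 42.744560961628196 [ 0.14909002 -0.04449171  1.70590234 -0.00217392  1.48058724  0.24006024]
297.3186396354542 297.3186396354542 252.56890959423984 190.1619922915715 [[0.996, -0.087, -0.024, 583.837], [-0.09, -0.961, -0.262, 183.761], [0.0, 0.263, -0.965, 313.729], [0.0, 0.0, 0.0, 1.0]]
```

View pics/w1.png

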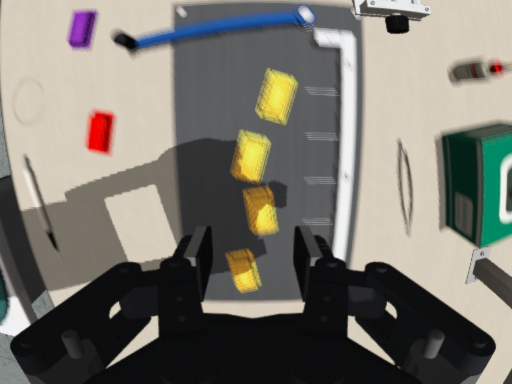

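The wrist view shows the packages at (276,96), (250,156), (260,210) and (243,270). The rail face runs along u≈342, with the stop at (325,38). The white marks are at v≈90, 135, 180 and 222. The keeper pivot is at (304,16) and its post at (124,40). All four chosen packages lie on the dark plate, and the red and purple parts are off it.

```bash
python3 - <<'E'
from h import *
import pickle
s=snap('wrist','w2.png');pickle.dump(s,open('w2.pkl','wb'))
E
```

>>> carry_out(
  steps=[
    {"ax":0,"ay":0,"az":0,"dx":0,"dy":-45,"dz":0,"hand":0.5},
    {"ax":0,"ay":0,"az":0,"dx":0,"dy":-90,"dz":0,"hand":0.5},
    {"ax":0,"ay":0,"az":0,"dx":0,"dy":-90,"dz":0,"hand":0.5},
    {"ax":0,"ay":0,"az":0,"dx":0,"dy":-90,"dz":0,"hand":0.5},
    {"ax":0,"ay":0,"az":0,"dx":0,"dy":-90,"dz":0,"hand":0.5},
  ],
)

```text
clock: 2.17
position: [576.3, 30.1, 344.7]
eef_rot: [-3.141, -0.0, 1.484]
wrist_force: [-0.3, 0.8, 0.1]
grip_width: 42.5
gripper_force: 0.0
```

```bash
cat >> h.py <<'E'
def ray(s,u,v):
    E=np.array(s['extrinsics']);x=u-s['cx'];y=v-s['cy'];R=np.hypot(x,y)+1e-9;t=R/s['fx']
    return E[:3,3],E[:3,:3]@np.array([np.sin(t)*x/R,np.sin(t)*y/R,np.cos(t)])
def fc(s,u,v,z):
    o,d=ray(s,u,v);return o+d*(z-o[2])/d[2]
def tri(s1,p1,s2,p2):
    o1,d1=ray(s1,*p1);o2,d2=ray(s2,*p2)
    t=np.linalg.lstsq(np.c_[d1,-d2],o2-o1,rcond=None)[0];a=o1+t[0]*d1;b=o2+t[1]*d2
    return (a+b)/2,np.linalg.norm(a-b)
def rect(s,x0,x1,y0,y1,z,k=2):
    "bird's-eye resample of plane z: row=x down, col=y falling; k px/mm"
    X,Y=np.meshgrid(np.arange(x1,x0,-1/k),np.arange(y1,y0,-1/k),indexing='ij')
    E=np.array(s['extrinsics']);q=(np.stack([X,Y,0*X+z],-1)-E[:3,3])@E[:3,:3]
    R=np.hypot(q[...,0],q[...,1]);t=np.arctan2(R,q[...,2])*s['fx']/R
    return cv2.remap(s['pixels'],(q[...,0]*t+s['cx']).astype(np.float32),(q[...,1]*t+s['cy']).astype(np.float32),cv2.INTER_LINEAR)
E
python3 - <<'E'
from h import *
import pickle
s=snap('wrist','w3.png');pickle.dump(s,open('w3.pkl','wb'));s2=pickle.load(open('w2.pkl','rb'))
print(r.get_obs()['clock'],s['extrinsics'][:3,3],s2['extrinsics'][:3,3])
for i,q in enumerate((s2,s)):
    b=rect(q,440,720,-80,320,4,2);cv2.imwrite(f'pics/b{i}.png',cv2.cvtColor(b,cv2.COLOR_RGB2BGR))
E
```

```text
2.225 [582.914036    96.78691537 313.85027833] [586.47727827 179.15843439 312.34914384]
```

View pics/b1.png

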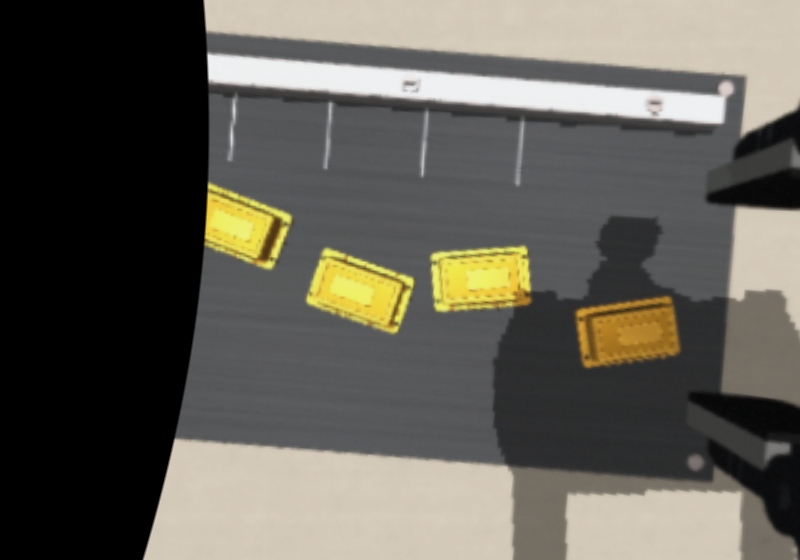

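The rectified plane at z=4 (2 px/mm) shows the rail front at about v=83–122. The marks are at u≈232, 328, 425 and 520. The packages are centred at (240,226), (360,290), (481,279) and (628,331).

```bash
cat >> h.py <<'E'
def b2w(u,v,k=2): return np.array([720-v/k,320-u/k])
def gold(b):
    hsv=cv2.cvtColor(b,cv2.COLOR_RGB2HSV);m=((hsv[...,0]>12)&(hsv[...,0]<36)&(hsv[...,1]>140)).astype(np.uint8)
    m=cv2.morphologyEx(m,cv2.MORPH_CLOSE,np.ones((9,9)));n,l,st,c=cv2.connectedComponentsWithStats(m);out=[]
    for i in range(1,n):
        if 4000<st[i,4]<9000 and st[i,2]<130:
            (u,v),(w,h),a=cv2.minAreaRect(cv2.findNonZero((l==i).astype(np.uint8)))
            if w<h: a-=90
            out.append((*b2w(u,v),-((a+90)%180-90),max(w,h)/2,min(w,h)/2))   # x,y,yaw deg of long axis vs +y
    return sorted(out,key=lambda t:-t[1])
E
python3 - <<'E'
from h import *
import pickle
S=[pickle.load(open(f,'rb')) for f in('w2.pkl','w3.pkl')]
for s in S:
    b=rect(s,440,720,-80,320,4)
    for g in gold(b): print('G',np.round(g,1))
    hsv=cv2.cvtColor(b,cv2.COLOR_RGB2HSV).astype(int)
    v=hsv[...,2].astype(np.uint8);th=cv2.morphologyEx(v,cv2.MORPH_TOPHAT,np.ones((1,15)))
    m=((th>35)&(hsv[...,1]<60)).astype(np.uint8)
    n,l,st,c=cv2.connectedComponentsWithStats(m)
    for i in range(1,n):
        if 40<st[i,3]<110 and st[i,2]<14:
            P=cv2.findNonZero((l==i).astype(np.uint8))[:,0];W=b2w(P[:,0],P[:,1]);W=np.c_[W[0],W[1]]
            vx,vy,x0,y0=cv2.fitLine(W.astype(np.float32),cv2.DIST_L2,0,.01,.01).ravel()
            t=(W-[x0,y0])@[vx,vy];a=np.array([x0,y0]);print('mark ends',np.round(a+t.max()*np.array([vx,vy]),1),np.round(a+t.min()*np.array([vx,vy]),1),'ang',np.round(np.degrees(np.arctan2(vy,vx)),1))
    # rail: bright; front/top edges along columns
    br=((hsv[...,2]>170)&(hsv[...,1]<40)).astype(np.uint8)
    for y in (200,150,100,50,0,-25):
        u=int((320-y)*2);col=br[:180,u];k=np.flatnonzero(col)
        if len(k): print('rail y',y,'x',[round(720-q/2,1) for q in (k[0],k[-1])],len(k)/2)
E
```

```text
G [606.5 200.7 -20.8  47.3  28.8]
G [573.5 138.7 -18.8  46.3  29.2]
G [580.2  79.3   3.6  50.2  29.6]
G [553.9   4.9   8.1  53.2  30.3]
mark ends [672.5 202.9] [639.5 205.4] ang -4.4
mark ends [669.  154.8] [635.  157.8] ang -5.0
mark ends [664.5 107.2] [631.5 109.8] ang -4.6
mark ends [660.5  59.2] [627.5  62.2] ang -5.0
rail y 200 x [np.float64(720.0), np.float64(678.0)] 32.0
rail y 150 x [np.float64(720.0), np.float64(673.5)] 36.5
rail y 100 x [np.float64(720.0), np.float64(669.5)] 40.5
rail y 50 x [np.float64(720.0), np.float64(665.5)] 44.0
rail y 0 x [np.float64(720.0), np.float64(686.0)] 34.5
G [606.7 200.  -20.6  45.2  29.2]
G [574.7 139.8 -19.   48.1  28.8]
G [580.3  79.2   4.4  46.9  28.7]
G [554.1   6.5   8.3  49.7  30.4]
mark ends [673.  202.6] [639.9 205.2] ang -4.5
mark ends [669.  154.8] [635.9 157.3] ang -4.4
mark ends [665.  106.7] [632.  109.4] ang -4.7
mark ends [661.   58.8] [628.   61.6] ang -4.9
rail y 200 x [np.float64(720.0), np.float64(678.0)] 32.0
rail y 150 x [np.float64(720.0), np.float64(674.0)] 35.0
rail y 100 x [np.float64(720.0), np.float64(670.0)] 40.0
rail y 50 x [np.float64(720.0), np.float64(665.5)] 44.0
rail y 0 x [np.float64(720.0), np.float64(661.5)] 48.0
rail y -25 x [np.float64(720.0), np.float64(659.5)] 50.0
```

The nest origin is at about (677, 250.5) with yaw −4.8°. The mark spacing comes out at 48.1 mm, as it should. The two views agree on the marks at z=4, so the plate height holds. Package sizes measure about 48x29, which also fits.

I grip P1 across its short side and slide it to its staging place.

>>> carry_out(
  steps=[
    {"ax":0,"ay":0,"az":-8,"dx":10,"dy":57,"dz":-40,"hand":0.5},
    {"ax":0,"ay":0,"az":-16,"dx":20,"dy":114,"dz":-60,"hand":0.5},
    {"ax":0,"ay":0,"az":-16,"dx":30,"dy":171,"dz":-90,"hand":0.5},
    {"ax":0,"ay":0,"az":-16,"dx":30,"dy":171,"dz":-120,"hand":0.5},
    {"ax":0,"ay":0,"az":-16,"dx":30,"dy":171,"dz":-145,"hand":0.5},
    {"ax":0,"ay":0,"az":-16,"dx":30,"dy":171,"dz":-164,"hand":0.5},
    {"ax":0,"ay":0,"az":-16,"dx":30,"dy":171,"dz":-164,"hand":0.5},
    {"ax":0,"ay":0,"az":-16,"dx":30,"dy":171,"dz":-164,"hand":0.76},
    {"ax":0,"ay":0,"az":-16,"dx":30,"dy":171,"dz":-164,"hand":0.76},
    {"ax":0,"ay":0,"az":-16,"dx":30,"dy":171,"dz":-164,"hand":0.76},
  ],
)

```text
clock: 3.48
position: [606.7, 200.1, 182.3]
eef_rot: [3.14, -0.001, 1.203]
wrist_force: [0.1, -0.2, 6.8]
grip_width: 21.9
gripper_force: 57.9
```

```bash
python3 - <<'E'
from h import *
o=r.get_obs();print(o['clock'],o['position'],o['eef_rot'],o['wrist_force'],o['grip_width'],o['gripper_force'])
s=snap('wrist','g1.png')
E
```

```text
3.475 [606.74531232 200.11426074 182.25408586] [ 3.13981141e+00 -1.31864935e-03  1.20333738e+00] [ 0.0976531  -0.21254109  6.842466  ] 21.91728828616674 57.86965727806091
```

View pics/g1.png

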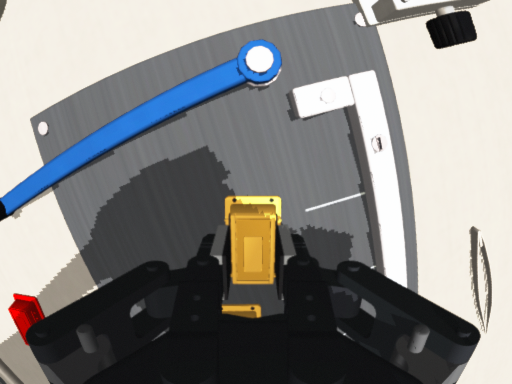

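The picture shows P1 gripped cleanly between the fingers at (253,240). The stop is at (325,95), the pivot at (259,60), and the package is still on the plate. Now I slide it.

>>> carry_out(
  steps=[
    {"ax":0,"ay":0,"az":5,"dx":8,"dy":7,"dz":1,"hand":0.76},
    {"ax":0,"ay":0,"az":11,"dx":16,"dy":14,"dz":1,"hand":0.76},
    {"ax":0,"ay":0,"az":16,"dx":24,"dy":21,"dz":1,"hand":0.76},
    {"ax":0,"ay":0,"az":16,"dx":32,"dy":27,"dz":1,"hand":0.76},
    {"ax":0,"ay":0,"az":16,"dx":32,"dy":27,"dz":1,"hand":0.76},
    {"ax":0,"ay":0,"az":16,"dx":32,"dy":27,"dz":1,"hand":0.62},
    {"ax":0,"ay":0,"az":16,"dx":32,"dy":27,"dz":1,"hand":0.62},
    {"ax":0,"ay":0,"az":16,"dx":32,"dy":27,"dz":30,"hand":0.62},
  ],
)

```text
clock: 4.53
position: [637.6, 226.8, 208.6]
eef_rot: [-3.138, 0.002, 1.482]
wrist_force: [0.6, 0.2, -0.5]
grip_width: 32.6
gripper_force: 0.0
```

```bash
python3 - <<'E'
from h import *
s=snap('wrist','g2.png');b=rect(s,440,720,-80,320,4)
for g in gold(b): print('G',np.round(g,1))
o=r.get_obs();print(o['clock'],o['position'],o['wrist_force'],o['grip_width'])
E
```

```text
G [639.4 224.4  -5.2  53.5  30.3]
4.575 [638.65169991 227.13361104 214.49081149] [ 2.00890607 -0.43706426  5.06707433] 32.2849677988278
```

>>> carry_out(
  steps=[
    {"ax":0,"ay":0,"az":-7,"dx":-32,"dy":-44,"dz":5,"hand":0.5},
    {"ax":0,"ay":0,"az":-14,"dx":-64,"dy":-88,"dz":5,"hand":0.5},
    {"ax":0,"ay":0,"az":-14,"dx":-64,"dy":-88,"dz":-5,"hand":0.5},
    {"ax":0,"ay":0,"az":-14,"dx":-64,"dy":-88,"dz":-28,"hand":0.5},
    {"ax":0,"ay":0,"az":-14,"dx":-64,"dy":-88,"dz":-28,"hand":0.5},
    {"ax":0,"ay":0,"az":-14,"dx":-64,"dy":-88,"dz":-28,"hand":0.76},
    {"ax":0,"ay":0,"az":-14,"dx":-64,"dy":-88,"dz":-28,"hand":0.76},
    {"ax":0,"ay":0,"az":-14,"dx":-64,"dy":-88,"dz":-28,"hand":0.76},
  ],
)

```text
clock: 5.58
position: [574.7, 139.4, 183.6]
eef_rot: [3.14, -0.001, 1.239]
wrist_force: [0.9, 1.6, 5.1]
grip_width: 21.7
gripper_force: 55.6
```

>>> carry_out(
  steps=[
    {"ax":0,"ay":0,"az":7,"dx":8,"dy":4,"dz":0,"hand":0.76},
    {"ax":0,"ay":0,"az":14,"dx":20,"dy":12,"dz":0,"hand":0.76},
    {"ax":0,"ay":0,"az":14,"dx":35,"dy":22,"dz":0,"hand":0.76},
    {"ax":0,"ay":0,"az":14,"dx":50,"dy":32,"dz":0,"hand":0.76},
    {"ax":0,"ay":0,"az":14,"dx":60.5,"dy":38.5,"dz":0,"hand":0.76},
    {"ax":0,"ay":0,"az":14,"dx":60.5,"dy":38.5,"dz":0,"hand":0.76},
    {"ax":0,"ay":0,"az":14,"dx":60.5,"dy":38.5,"dz":0,"hand":0.62},
    {"ax":0,"ay":0,"az":14,"dx":60.5,"dy":38.5,"dz":0,"hand":0.62},
    {"ax":0,"ay":0,"az":14,"dx":60.5,"dy":38.5,"dz":30,"hand":0.62},
  ],
)

```text
clock: 6.7
position: [634.1, 177.4, 210.6]
eef_rot: [-3.137, 0.001, 1.483]
wrist_force: [-0.2, -0.2, -0.1]
grip_width: 32.4
gripper_force: 0.0
```

```bash
python3 - <<'E'
from h import *
s=snap('wrist','g3.png');b=rect(s,440,720,-80,320,4)
for g in gold(b): print('G',np.round(g,1))
o=r.get_obs();print(o['clock'],o['position'],o['wrist_force'],o['grip_width'])
E
```

```text
6.75 [635.22260211 177.66225425 216.54558359] [1.6673257  0.60608067 5.71728946] 32.16945470434056
```

>>> carry_out(
  steps=[
    {"ax":0,"ay":0,"az":5,"dx":-27,"dy":-49,"dz":3,"hand":0.5},
    {"ax":0,"ay":0,"az":9,"dx":-54.5,"dy":-98.5,"dz":3,"hand":0.5},
    {"ax":0,"ay":0,"az":9,"dx":-54.5,"dy":-98.5,"dz":-7,"hand":0.5},
    {"ax":0,"ay":0,"az":9,"dx":-54.5,"dy":-98.5,"dz":-30,"hand":0.5},
    {"ax":0,"ay":0,"az":9,"dx":-54.5,"dy":-98.5,"dz":-30,"hand":0.5},
    {"ax":0,"ay":0,"az":9,"dx":-54.5,"dy":-98.5,"dz":-30,"hand":0.76},
    {"ax":0,"ay":0,"az":9,"dx":-54.5,"dy":-98.5,"dz":-30,"hand":0.76},
    {"ax":0,"ay":0,"az":9,"dx":-54.5,"dy":-98.5,"dz":-30,"hand":0.76},
  ],
)

```text
clock: 7.75
position: [580.7, 79.4, 183.6]
eef_rot: [3.14, -0.0, 1.64]
wrist_force: [0.9, 2.6, 5.2]
grip_width: 21.6
gripper_force: 55.6
```

>>> carry_out(
  steps=[
    {"ax":0,"ay":0,"az":-5,"dx":8,"dy":4,"dz":0,"hand":0.76},
    {"ax":0,"ay":0,"az":-9,"dx":18,"dy":14,"dz":0,"hand":0.76},
    {"ax":0,"ay":0,"az":-9,"dx":30,"dy":26,"dz":0,"hand":0.76},
    {"ax":0,"ay":0,"az":-9,"dx":42,"dy":39,"dz":0,"hand":0.76},
    {"ax":0,"ay":0,"az":-9,"dx":50,"dy":49,"dz":0,"hand":0.76},
    {"ax":0,"ay":0,"az":-9,"dx":50,"dy":49,"dz":0,"hand":0.76},
    {"ax":0,"ay":0,"az":-9,"dx":50,"dy":49,"dz":0,"hand":0.62},
    {"ax":0,"ay":0,"az":-9,"dx":50,"dy":49,"dz":0,"hand":0.62},
    {"ax":0,"ay":0,"az":-9,"dx":50,"dy":49,"dz":30,"hand":0.62},
  ],
)

```text
clock: 8.88
position: [629.6, 127.8, 210.6]
eef_rot: [-3.137, 0.001, 1.483]
wrist_force: [-0.6, 0.3, 0.7]
grip_width: 32.0
gripper_force: 0.0
```

>>> carry_out(
  steps=[
    {"ax":0,"ay":0,"az":7,"dx":-38,"dy":-61,"dz":3,"hand":0.5},
    {"ax":0,"ay":0,"az":13,"dx":-76,"dy":-122,"dz":3,"hand":0.5},
    {"ax":0,"ay":0,"az":13,"dx":-76,"dy":-122,"dz":0,"hand":0.5},
    {"ax":0,"ay":0,"az":13,"dx":-76,"dy":-122,"dz":-30,"hand":0.5},
    {"ax":0,"ay":0,"az":13,"dx":-76,"dy":-122,"dz":-30,"hand":0.5},
    {"ax":0,"ay":0,"az":13,"dx":-76,"dy":-122,"dz":-30,"hand":0.76},
    {"ax":0,"ay":0,"az":13,"dx":-76,"dy":-122,"dz":-30,"hand":0.76},
    {"ax":0,"ay":0,"az":13,"dx":-76,"dy":-122,"dz":-30,"hand":0.76},
  ],
)

```text
clock: 9.88
position: [554.8, 6.4, 183.8]
eef_rot: [3.14, 0.0, 1.71]
wrist_force: [0.3, 1.8, 6.7]
grip_width: 21.8
gripper_force: 55.5
```

>>> carry_out(
  steps=[
    {"ax":0,"ay":0,"az":-7,"dx":8,"dy":6,"dz":0,"hand":0.76},
    {"ax":0,"ay":0,"az":-13,"dx":20,"dy":18,"dz":0,"hand":0.76},
    {"ax":0,"ay":0,"az":-13,"dx":36,"dy":34,"dz":0,"hand":0.76},
    {"ax":0,"ay":0,"az":-13,"dx":52,"dy":50,"dz":0,"hand":0.76},
    {"ax":0,"ay":0,"az":-13,"dx":66,"dy":66,"dz":0,"hand":0.76},
    {"ax":0,"ay":0,"az":-13,"dx":72,"dy":72,"dz":0,"hand":0.76},
    {"ax":0,"ay":0,"az":-13,"dx":72,"dy":72,"dz":0,"hand":0.62},
    {"ax":0,"ay":0,"az":-13,"dx":72,"dy":72,"dz":0,"hand":0.62},
    {"ax":0,"ay":0,"az":-13,"dx":72,"dy":72,"dz":30,"hand":0.62},
    {"ax":0,"ay":0,"az":-13,"dx":72,"dy":72,"dz":60,"hand":0.62},
  ],
)

```text
clock: 11.12
position: [626.0, 77.9, 243.1]
eef_rot: [-3.141, 0.0, 1.483]
wrist_force: [0.7, -0.4, 0.8]
grip_width: 32.5
gripper_force: 0.0
```

>>> carry_out(
  steps=[
    {"ax":0,"ay":0,"az":-10,"dx":-15,"dy":30,"dz":40,"hand":0.62},
    {"ax":0,"ay":0,"az":-20,"dx":-33,"dy":70,"dz":80,"hand":0.6},
    {"ax":0,"ay":0,"az":-30,"dx":-33,"dy":70,"dz":80,"hand":0.6},
    {"ax":0,"ay":0,"az":-40,"dx":-33,"dy":70,"dz":80,"hand":0.6},
    {"ax":0,"ay":0,"az":-50,"dx":-33,"dy":70,"dz":80,"hand":0.6},
    {"ax":0,"ay":0,"az":-60,"dx":-33,"dy":70,"dz":80,"hand":0.6},
    {"ax":0,"ay":0,"az":-70,"dx":-33,"dy":70,"dz":80,"hand":0.6},
    {"ax":0,"ay":0,"az":-80,"dx":-33,"dy":70,"dz":80,"hand":0.6},
    {"ax":0,"ay":0,"az":-90,"dx":-33,"dy":70,"dz":80,"hand":0.6},
    {"ax":0,"ay":0,"az":-90,"dx":-33,"dy":70,"dz":80,"hand":0.6},
  ],
)

```text
clock: 12.38
position: [593.1, 147.9, 322.6]
eef_rot: [-3.142, 0.0, -0.087]
wrist_force: [0.2, 0.1, -0.0]
grip_width: 34.4
gripper_force: 0.0
```

```bash
python3 - <<'E'
from h import *
snap('top');snap('top')
s=snap('wrist','w4.png');b=rect(s,440,720,-80,320,4);cv2.imwrite('pics/b4.png',cv2.cvtColor(b,cv2.COLOR_RGB2BGR))
for g in gold(b): print('G',np.round(g,1))
o=r.get_obs();print(o['clock'],o['position'],o['eef_rot'],o['wrist_force'],o['grip_width'],o['joint_pos'])
E
```

```text
12.525 [593.25071683 148.0193301  322.68366392] [ 3.14157377e+00  3.16035361e-05 -8.43146735e-02] [-0.48493648  0.23499836  0.98752334] 33.918966002855136 [ 2.02797882e-01  1.22813767e-02  1.68381405e+00 -9.22905825e-06
  1.44553288e+00  1.85791004e+00]
```

View pics/b4.png

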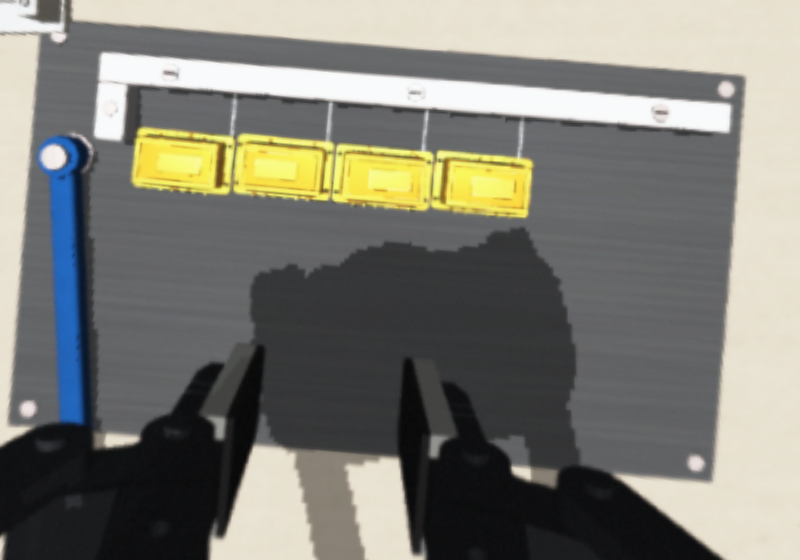

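The four packages are staged side by side about 22 mm from the rail, at (183,160), (283,168), (382,177) and (482,186). They are parallel to the rail, with gaps of about 1 mm. P1 already lies beside the stop at u≈134. Now I push them to the rail in pairs.

>>> carry_out(
  steps=[
    {"ax":0,"ay":0,"az":0,"dx":0,"dy":59,"dz":-50,"hand":0.6},
    {"ax":0,"ay":0,"az":0,"dx":0,"dy":59,"dz":-100,"hand":0.6},
    {"ax":0,"ay":0,"az":0,"dx":0,"dy":59,"dz":-139,"hand":0.6},
    {"ax":0,"ay":0,"az":0,"dx":0,"dy":59,"dz":-139,"hand":0.6},
    {"ax":0,"ay":0,"az":0,"dx":10,"dy":58,"dz":-139,"hand":0.6},
    {"ax":0,"ay":0,"az":0,"dx":18,"dy":57.5,"dz":-139,"hand":0.6},
    {"ax":0,"ay":0,"az":0,"dx":23,"dy":57,"dz":-139,"hand":0.6},
    {"ax":0,"ay":0,"az":0,"dx":28,"dy":56.7,"dz":-139,"hand":0.6},
    {"ax":0,"ay":0,"az":0,"dx":32,"dy":56.4,"dz":-139,"hand":0.6},
    {"ax":0,"ay":0,"az":0,"dx":36,"dy":56,"dz":-139,"hand":0.6},
  ],
)

```text
clock: 13.78
position: [629.6, 204.1, 183.7]
eef_rot: [3.142, 0.0, -0.088]
wrist_force: [-0.6, 0.3, 0.2]
grip_width: 34.1
gripper_force: 0.3
```

>>> carry_out(
  steps=[
    {"ax":0,"ay":0,"az":0,"dx":3,"dy":-0.3,"dz":0,"hand":0.6},
    {"ax":0,"ay":0,"az":0,"dx":5,"dy":-0.4,"dz":0,"hand":0.6},
    {"ax":0,"ay":0,"az":0,"dx":5,"dy":-0.4,"dz":0,"hand":0.6},
  ],
)

```text
clock: 14.15
position: [634.3, 203.7, 183.6]
eef_rot: [3.141, 0.0, -0.088]
wrist_force: [-1.3, -1.0, -0.2]
grip_width: 34.0
gripper_force: 0.6
```

>>> carry_out(
  steps=[
    {"ax":0,"ay":0,"az":0,"dx":1,"dy":0,"dz":0,"hand":0.6},
    {"ax":0,"ay":0,"az":0,"dx":2,"dy":-0.1,"dz":0,"hand":0.6},
    {"ax":0,"ay":0,"az":0,"dx":2,"dy":-0.1,"dz":0,"hand":0.6},
  ],
)

```text
clock: 14.52
position: [635.7, 203.5, 183.4]
eef_rot: [3.141, 0.003, -0.088]
wrist_force: [-11.6, -2.8, 5.7]
grip_width: 34.4
gripper_force: 5.8
```

```bash
python3 - <<'E'
from h import *
s=snap('wrist','w5.png');o=r.get_obs();print(o['clock'],o['position'],o['wrist_force'])
E
```

```text
14.575 [635.65947364 203.56717325 183.44843928] [-12.93555322  -2.25537793   5.2878097 ]
```

View pics/w5.png

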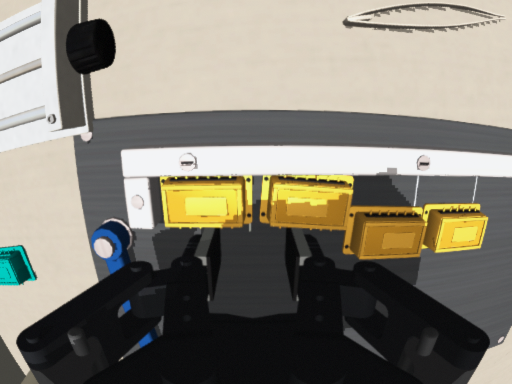

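P1 and P2 are seated against the rail with a contact force of 12 N, and a small gap remains between them at (256,205). P3 and P4, at (385,235) and (455,230), are still off the rail and come next.

>>> carry_out(
  steps=[
    {"ax":0,"ay":0,"az":0,"dx":-45,"dy":4,"dz":0,"hand":0.6},
    {"ax":0,"ay":0,"az":0,"dx":-53,"dy":-46,"dz":0,"hand":0.6},
    {"ax":0,"ay":0,"az":0,"dx":-53,"dy":-96,"dz":0,"hand":0.6},
    {"ax":0,"ay":0,"az":0,"dx":-53,"dy":-96,"dz":0,"hand":0.6},
    {"ax":0,"ay":0,"az":0,"dx":-42,"dy":-97,"dz":0,"hand":0.6},
    {"ax":0,"ay":0,"az":0,"dx":-32,"dy":-97.8,"dz":0,"hand":0.6},
    {"ax":0,"ay":0,"az":0,"dx":-26,"dy":-98.3,"dz":0,"hand":0.6},
    {"ax":0,"ay":0,"az":0,"dx":-21,"dy":-98.7,"dz":0,"hand":0.6},
    {"ax":0,"ay":0,"az":0,"dx":-16,"dy":-99.1,"dz":0,"hand":0.6},
    {"ax":0,"ay":0,"az":0,"dx":-12,"dy":-99.4,"dz":0,"hand":0.6},
  ],
)

```text
clock: 15.82
position: [624.6, 104.3, 183.7]
eef_rot: [3.142, 0.0, -0.088]
wrist_force: [0.1, -0.1, -0.6]
grip_width: 34.3
gripper_force: 0.1
```

>>> carry_out(
  steps=[
    {"ax":0,"ay":0,"az":0,"dx":2,"dy":-0.2,"dz":0,"hand":0.6},
    {"ax":0,"ay":0,"az":0,"dx":3,"dy":-0.3,"dz":0,"hand":0.6},
    {"ax":0,"ay":0,"az":0,"dx":4,"dy":-0.3,"dz":0,"hand":0.6},
    {"ax":0,"ay":0,"az":0,"dx":4,"dy":-0.3,"dz":0,"hand":0.6},
  ],
)

```text
clock: 16.32
position: [627.8, 103.9, 183.6]
eef_rot: [3.141, 0.002, -0.088]
wrist_force: [-10.7, -0.1, 5.5]
grip_width: 33.9
gripper_force: 5.0
```

>>> carry_out(
  steps=[
    {"ax":0,"ay":0,"az":0,"dx":-12,"dy":1,"dz":0,"hand":0.6},
    {"ax":0,"ay":0,"az":0,"dx":-12,"dy":1,"dz":45,"hand":0.8},
    {"ax":0,"ay":0,"az":0,"dx":0,"dy":-45,"dz":45,"hand":1},
    {"ax":0,"ay":0,"az":0,"dx":14,"dy":-81.5,"dz":45,"hand":1},
    {"ax":0,"ay":0,"az":0,"dx":14,"dy":-81.5,"dz":45,"hand":1},
    {"ax":0,"ay":0,"az":0,"dx":14,"dy":-81.5,"dz":15,"hand":1},
    {"ax":0,"ay":0,"az":0,"dx":14,"dy":-81.5,"dz":0,"hand":1},
    {"ax":0,"ay":0,"az":0,"dx":14,"dy":-81.5,"dz":0,"hand":1},
  ],
)

```text
clock: 17.32
position: [641.8, 23.0, 182.6]
eef_rot: [3.141, 0.002, -0.087]
wrist_force: [-0.3, 0.7, 0.8]
grip_width: 0.3
gripper_force: 0.0
```

>>> carry_out(
  steps=[
    {"ax":0,"ay":0,"az":0,"dx":0.6,"dy":7,"dz":0,"hand":1},
    {"ax":0,"ay":0,"az":0,"dx":1,"dy":12,"dz":0,"hand":1},
    {"ax":0,"ay":0,"az":0,"dx":1.3,"dy":16,"dz":0,"hand":1},
    {"ax":0,"ay":0,"az":0,"dx":1.6,"dy":19,"dz":0,"hand":1},
    {"ax":0,"ay":0,"az":0,"dx":1.8,"dy":22,"dz":0,"hand":1},
    {"ax":0,"ay":0,"az":0,"dx":2,"dy":24,"dz":0,"hand":1},
    {"ax":0,"ay":0,"az":0,"dx":2,"dy":24,"dz":0,"hand":1},
  ],
)

```text
clock: 18.2
position: [644.4, 46.5, 183.7]
eef_rot: [-3.142, -0.0, -0.088]
wrist_force: [-0.5, 0.1, 0.3]
grip_width: -0.1
gripper_force: 0.0
```

```bash
python3 - <<'E'
from h import *
s=snap('wrist','w6.png');o=r.get_obs();print(o['clock'],o['position'],o['eef_rot'],o['wrist_force'],o['grip_width'])
E
```

```text
18.25 [644.32617054  46.44881601 183.66123727] [-3.14152896e+00  5.81723419e-05 -8.79605473e-02] [-0.00663566  0.46420402 -0.012794  ] -0.062069653298629256
```

View pics/w6.png

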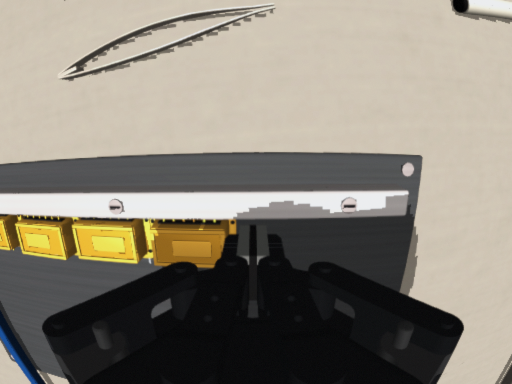

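P1 to P4 lie along the rail, with P4 at (190,245). The closed fingers stand just at its right end at (235,240), not yet under load. I continue.

>>> carry_out(
  steps=[
    {"ax":0,"ay":0,"az":0,"dx":0.2,"dy":2,"dz":0,"hand":1},
    {"ax":0,"ay":0,"az":0,"dx":0.3,"dy":4,"dz":0,"hand":1},
    {"ax":0,"ay":0,"az":0,"dx":0.3,"dy":4,"dz":0,"hand":1},
  ],
)

```text
clock: 18.62
position: [644.6, 50.6, 183.7]
eef_rot: [-3.142, 0.0, -0.088]
wrist_force: [-0.6, 0.0, 0.5]
grip_width: 0.2
gripper_force: 0.0
```

>>> carry_out(
  steps=[
    {"ax":0,"ay":0,"az":0,"dx":0.1,"dy":2,"dz":0,"hand":1},
    {"ax":0,"ay":0,"az":0,"dx":0.2,"dy":3,"dz":0,"hand":1},
    {"ax":0,"ay":0,"az":0,"dx":0.2,"dy":3,"dz":0,"hand":1},
  ],
)

```text
clock: 19.0
position: [645.0, 52.5, 184.1]
eef_rot: [3.139, -0.001, -0.088]
wrist_force: [-1.0, -12.4, 4.3]
grip_width: 0.0
gripper_force: 6.4
```

>>> carry_out(
  steps=[
    {"ax":0,"ay":0,"az":0,"dx":-1,"dy":-12,"dz":0,"hand":1},
    {"ax":0,"ay":0,"az":0,"dx":-1,"dy":-12,"dz":50,"hand":1},
    {"ax":0,"ay":0,"az":0,"dx":-25,"dy":10,"dz":90,"hand":0.6},
    {"ax":0,"ay":0,"az":0,"dx":-51,"dy":50,"dz":120,"hand":0.6},
    {"ax":0,"ay":0,"az":0,"dx":-51,"dy":95,"dz":139,"hand":0.6},
    {"ax":0,"ay":0,"az":0,"dx":-51,"dy":95,"dz":139,"hand":0.6},
    {"ax":0,"ay":0,"az":0,"dx":-51,"dy":95,"dz":139,"hand":0.6},
  ],
)

```text
clock: 19.88
position: [593.8, 148.1, 322.2]
eef_rot: [3.141, 0.001, -0.088]
wrist_force: [0.3, -0.6, -0.3]
grip_width: 34.1
gripper_force: 0.0
```

```bash
python3 - <<'E'
from h import *
import pickle
snap('top')
s=snap('wrist','w7.png');pickle.dump(s,open('w7.pkl','wb'));print(r.get_obs()['clock'],r.get_obs()['position'])
# nest-aligned rectification at foot-top height z=6: row=nest x, col=-nest y, 4 px/mm
c,sn=np.cos(np.radians(-4.77)),np.sin(np.radians(-4.77));k=4
NX,NY=np.meshgrid(np.arange(5,-50,-1/k),np.arange(15,-215,-1/k),indexing='ij')
def nr(s,z):
    P=np.stack([677+c*NX-sn*NY,250.5+sn*NX+c*NY,0*NX+z],-1);E=np.array(s['extrinsics']);q=(P-E[:3,3])@E[:3,:3]
    R=np.hypot(q[...,0],q[...,1]);t=np.arctan2(R,q[...,2])*s['fx']/R
    return cv2.remap(s['pixels'],(q[...,0]*t+s['cx']).astype(np.float32),(q[...,1]*t+s['cy']).astype(np.float32),cv2.INTER_LINEAR)
b=nr(s,6);cv2.imwrite('pics/n7.png',cv2.cvtColor(b,cv2.COLOR_RGB2BGR))
hsv=cv2.cvtColor(b,cv2.COLOR_RGB2HSV);m=(hsv[...,0]>12)&(hsv[...,0]<36)&(hsv[...,1]>140)
# near edge (front foot edge) per column
for ny in range(-4,-192,-8):
    col=m[:,int((15-ny)*k)];kk=np.flatnonzero(col);print(ny,[round(5-i/k,1) for i in (kk[0],kk[-1])] if len(kk) else None,end='; ')
print()
row=m[int((5+27)*k)];
for nx in(-27,-26.5,-25,-3,-14):
    row=m[int((5-nx)*k)].astype(int);d=np.flatnonzero(np.diff(row));print(nx,[round(15-i/k,1) for i in d])
E
```

```text
19.975 [593.91209687 147.55439334 321.85429905]
-4 [np.float64(0.0), np.float64(-27.0)]; -12 [np.float64(0.0), np.float64(-28.8)]; -20 [np.float64(-0.2), np.float64(-28.0)]; -28 [np.float64(0.0), np.float64(-28.5)]; -36 [np.float64(-2.2), np.float64(-28.2)]; -44 [np.float64(-0.5), np.float64(-26.2)]; -52 [np.float64(-2.0), np.float64(-30.0)]; -60 [np.float64(-3.2), np.float64(-30.0)]; -68 [np.float64(-4.0), np.float64(-30.2)]; -76 [np.float64(-2.0), np.float64(-30.2)]; -84 [np.float64(-4.8), np.float64(-30.0)]; -92 [np.float64(-5.0), np.float64(-30.2)]; -100 [np.float64(-0.2), np.float64(-28.5)]; -108 [np.float64(0.0), np.float64(-28.5)]; -116 [np.float64(0.0), np.float64(-27.2)]; -124 [np.float64(-0.5), np.float64(-28.8)]; -132 [np.float64(0.0), np.float64(-28.5)]; -140 [np.float64(0.0), np.float64(-28.2)]; -148 [np.float64(-6.0), np.float64(-29.5)]; -156 [np.float64(-1.0), np.float64(-28.5)]; -164 [np.float64(-0.5), np.float64(-29.0)]; -172 [np.float64(-0.8), np.float64(-29.5)]; -180 [np.float64(-0.5), np.float64(-29.0)]; -188 [np.float64(-0.5), np.float64(-28.8)]; 
-27 [np.float64
[... 737 characters left out ...]
np.float64(0.0), np.float64(-44.2), np.float64(-54.5), np.float64(-54.8), np.float64(-64.0), np.float64(-66.2), np.float64(-69.2), np.float64(-72.0), np.float64(-86.2), np.float64(-86.8), np.float64(-99.5), np.float64(-132.0), np.float64(-134.2), np.float64(-140.8), np.float64(-159.8), np.float64(-161.2), np.float64(-168.8), np.float64(-191.2)]
-14 [np.float64(0.5), np.float64(-11.5), np.float64(-32.5), np.float64(-45.0), np.float64(-47.5), np.float64(-58.0), np.float64(-78.5), np.float64(-93.0), np.float64(-98.8), np.float64(-113.0), np.float64(-130.5), np.float64(-132.2), np.float64(-133.5), np.float64(-144.0), np.float64(-147.2), np.float64(-163.0), np.float64(-175.8), np.float64(-191.8)]
```

The row is closed lengthwise from 0 to −192, but P2 stands about 2 mm off the rail and P4 slightly. I press both pairs to the rail again.

>>> carry_out(
  steps=[
    {"ax":0,"ay":0,"az":0,"dx":4.5,"dy":60.5,"dz":-50,"hand":0.6},
    {"ax":0,"ay":0,"az":0,"dx":4.5,"dy":60.5,"dz":-100,"hand":0.6},
    {"ax":0,"ay":0,"az":0,"dx":4.5,"dy":60.5,"dz":-139,"hand":0.6},
    {"ax":0,"ay":0,"az":0,"dx":4.5,"dy":60.5,"dz":-139,"hand":0.6},
    {"ax":0,"ay":0,"az":0,"dx":25,"dy":59,"dz":-139,"hand":0.6},
    {"ax":0,"ay":0,"az":0,"dx":35,"dy":58,"dz":-139,"hand":0.6},
    {"ax":0,"ay":0,"az":0,"dx":40,"dy":57.5,"dz":-139,"hand":0.6},
    {"ax":0,"ay":0,"az":0,"dx":42,"dy":57.3,"dz":-139,"hand":0.6},
    {"ax":0,"ay":0,"az":0,"dx":43,"dy":57.3,"dz":-139,"hand":0.6},
    {"ax":0,"ay":0,"az":0,"dx":43,"dy":57.3,"dz":-139,"hand":0.6},
  ],
)

```text
clock: 21.22
position: [636.0, 205.6, 183.7]
eef_rot: [3.141, 0.003, -0.088]
wrist_force: [-9.8, -2.8, 5.1]
grip_width: 34.1
gripper_force: 4.6
```

>>> carry_out(
  steps=[
    {"ax":0,"ay":0,"az":0,"dx":-16,"dy":1.3,"dz":0,"hand":0.6},
    {"ax":0,"ay":0,"az":0,"dx":-20,"dy":-46,"dz":0,"hand":0.6},
    {"ax":0,"ay":0,"az":0,"dx":-24,"dy":-94.4,"dz":0,"hand":0.6},
    {"ax":0,"ay":0,"az":0,"dx":-24,"dy":-94.4,"dz":0,"hand":0.6},
    {"ax":0,"ay":0,"az":0,"dx":-14,"dy":-95.2,"dz":0,"hand":0.6},
    {"ax":0,"ay":0,"az":0,"dx":-10,"dy":-95.6,"dz":0,"hand":0.6},
    {"ax":0,"ay":0,"az":0,"dx":-8,"dy":-95.7,"dz":0,"hand":0.6},
    {"ax":0,"ay":0,"az":0,"dx":-7.5,"dy":-95.7,"dz":0,"hand":0.6},
    {"ax":0,"ay":0,"az":0,"dx":-7.5,"dy":-95.7,"dz":0,"hand":0.6},
  ],
)

```text
clock: 22.35
position: [628.7, 110.9, 183.5]
eef_rot: [3.141, 0.004, -0.087]
wrist_force: [-14.4, -0.4, 10.0]
grip_width: 33.9
gripper_force: 7.4
```

>>> carry_out(
  steps=[
    {"ax":0,"ay":0,"az":0,"dx":-12,"dy":1,"dz":0,"hand":0.6},
    {"ax":0,"ay":0,"az":0,"dx":-20,"dy":15,"dz":50,"hand":0.6},
    {"ax":0,"ay":0,"az":0,"dx":-35,"dy":35,"dz":100,"hand":0.8},
    {"ax":0,"ay":0,"az":0,"dx":-35,"dy":38,"dz":139,"hand":1},
    {"ax":0,"ay":0,"az":0,"dx":-35,"dy":38,"dz":139,"hand":1},
    {"ax":0,"ay":0,"az":0,"dx":-35,"dy":38,"dz":139,"hand":1},
  ],
)

```text
clock: 23.1
position: [594.0, 148.3, 321.8]
eef_rot: [3.141, 0.001, -0.088]
wrist_force: [-0.3, -0.3, -0.2]
grip_width: -0.3
gripper_force: 0.0
```

```bash
cat > chk.py <<'E'
from h import *
import pickle,sys
snap('top')
s=snap('wrist','w_%s.png'%sys.argv[1]);pickle.dump(s,open('wl.pkl','wb'));print(r.get_obs()['clock'],r.get_obs()['position'],r.get_obs()['eef_rot'][2])
c,sn=np.cos(np.radians(-4.77)),np.sin(np.radians(-4.77));k=4
NX,NY=np.meshgrid(np.arange(5,-50,-1/k),np.arange(15,-215,-1/k),indexing='ij')
P=np.stack([677+c*NX-sn*NY,250.5+sn*NX+c*NY,0*NX+6],-1);E=np.array(s['extrinsics']);q=(P-E[:3,3])@E[:3,:3]
R=np.hypot(q[...,0],q[...,1]);t=np.arctan2(R,q[...,2])*s['fx']/R
b=cv2.remap(s['pixels'],(q[...,0]*t+s['cx']).astype(np.float32),(q[...,1]*t+s['cy']).astype(np.float32),cv2.INTER_LINEAR)
cv2.imwrite('pics/n_%s.png'%sys.argv[1],cv2.resize(cv2.cvtColor(b,cv2.COLOR_RGB2BGR),(800,191)))
hsv=cv2.cvtColor(b,cv2.COLOR_RGB2HSV);m=((hsv[...,0]>12)&(hsv[...,0]<36)&(hsv[...,1]>140)).astype(np.uint8)
for j in range(4):
    ny=np.arange(-5-48*j,-45-48*j,-2.5);e=np.array([5-np.flatnonzero(m[:,int((15-y)*k)])[-1]/k for y in ny])
    p=np.polyfit(ny,e,1);print('P',j+1,'front edge mid',round(np.median(e),1),'tilt deg',round(np.degrees(np.arctan(p[0])),2))
for nx in(-27,-26.5,-2,-1):
    d=np.flatnonzero(np.diff(m[int((5-nx)*k)].astype(int)));print(nx,[float(round(15-i/k,1)) for i in d])
E
python3 chk.py a
```

```text
23.2 [594.13347492 148.05625446 321.05437486] -0.0879183255462812
P 1 front edge mid -28.0 tilt deg -0.33
P 2 front edge mid -28.2 tilt deg 0.95
P 3 front edge mid -27.8 tilt deg 0.33
P 4 front edge mid -28.2 tilt deg 0.18
-27 [0.0, -29.5, -31.0, -42.2, -50.2, -56.5, -58.0, -61.5, -63.5, -93.8, -102.0, -111.2, -112.8, -142.8, -147.2, -190.8]
-26.5 [0.0, -29.8, -30.0, -44.8, -47.5, -56.8, -57.5, -62.0, -63.2, -93.8, -100.8, -142.8, -148.2, -148.5, -148.8, -192.0]
-2 [0.0, -13.0, -13.8, -28.8, -31.8, -33.8, -38.5, -40.2, -41.0, -44.5, -48.5, -55.8, -58.0, -62.2, -62.5, -83.2, -85.8, -90.8, -98.8, -105.0, -108.0, -108.5, -118.5, -118.8, -122.5, -125.0, -125.5, -141.0, -142.5, -143.8, -156.0, -161.0, -162.8, -191.8]
-1 [0.0, -29.5, -30.8, -35.0, -36.5, -39.8, -43.0, -56.5, -57.8, -66.2, -68.2, -84.2, -85.2, -90.0, -98.2, -106.0, -106.8, -111.8, -112.2, -116.5, -118.0, -119.2, -123.2, -143.2, -156.0, -191.8]
```

```bash
python3 - <<'E'
import cv2,numpy as np
a=cv2.imread('pics/n_a.png');w=cv2.imread('pics/w_a.png');print(a.shape)
c=cv2.resize(w[60:230,60:400],(800,400),interpolation=cv2.INTER_CUBIC)
cv2.imwrite('pics/ra.png',np.vstack([a,c]))
E
```

```text
(191, 800, 3)
```

View pics/ra.png

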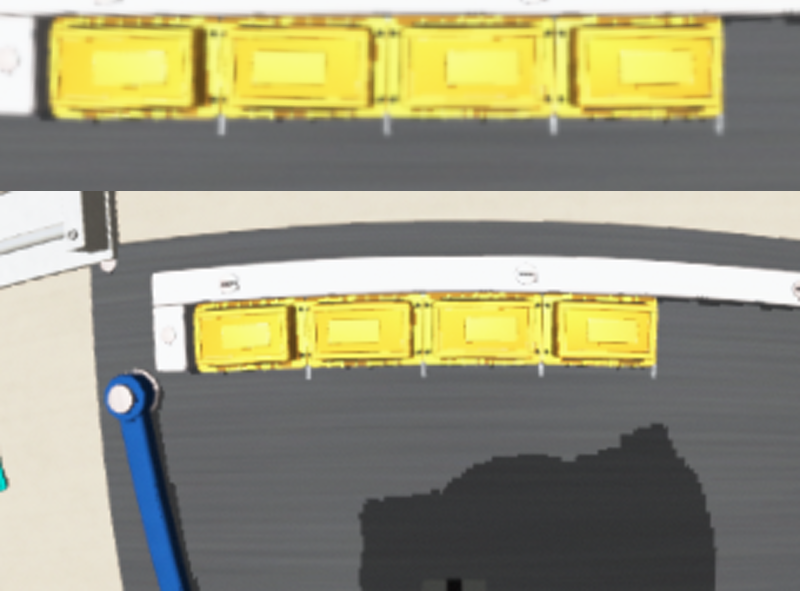

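The row is tight along the rail, and its joints lie on the white marks at u=220, 387, 553 and 720. I give one gentle end squeeze to take up any sub-millimetre play, then re-measure.

>>> carry_out(
  steps=[
    {"ax":0,"ay":0,"az":0,"dx":24,"dy":-56,"dz":-20,"hand":1},
    {"ax":0,"ay":0,"az":0,"dx":48,"dy":-113,"dz":-50,"hand":1},
    {"ax":0,"ay":0,"az":0,"dx":48,"dy":-113,"dz":-90,"hand":1},
    {"ax":0,"ay":0,"az":0,"dx":48,"dy":-113,"dz":-139,"hand":1},
    {"ax":0,"ay":0,"az":0,"dx":48,"dy":-113,"dz":-139,"hand":1},
    {"ax":0,"ay":0,"az":0,"dx":49,"dy":-104,"dz":-139,"hand":1},
    {"ax":0,"ay":0,"az":0,"dx":50,"dy":-98,"dz":-139,"hand":1},
    {"ax":0,"ay":0,"az":0,"dx":50,"dy":-96,"dz":-139,"hand":1},
    {"ax":0,"ay":0,"az":0,"dx":50,"dy":-95,"dz":-139,"hand":1},
    {"ax":0,"ay":0,"az":0,"dx":50,"dy":-95,"dz":-139,"hand":1},
  ],
)

```text
clock: 24.45
position: [644.4, 52.5, 184.2]
eef_rot: [3.139, -0.0, -0.088]
wrist_force: [-1.9, -11.6, 3.6]
grip_width: -0.2
gripper_force: 6.0
```

>>> carry_out(
  steps=[
    {"ax":0,"ay":0,"az":0,"dx":-1,"dy":-15,"dz":0,"hand":1},
    {"ax":0,"ay":0,"az":0,"dx":-1,"dy":-15,"dz":50,"hand":1},
    {"ax":0,"ay":0,"az":0,"dx":-25,"dy":10,"dz":90,"hand":1},
    {"ax":0,"ay":0,"az":0,"dx":-50,"dy":50,"dz":120,"hand":1},
    {"ax":0,"ay":0,"az":0,"dx":-50,"dy":95,"dz":139,"hand":1},
    {"ax":0,"ay":0,"az":0,"dx":-50,"dy":95,"dz":139,"hand":1},
    {"ax":0,"ay":0,"az":0,"dx":-50,"dy":95,"dz":139,"hand":1},
  ],
)

```text
clock: 25.32
position: [594.2, 147.7, 322.2]
eef_rot: [3.141, 0.001, -0.088]
wrist_force: [0.3, -0.3, 0.5]
grip_width: -0.2
gripper_force: 0.0
```

```bash
python3 chk.py b
```

```text
25.425 [594.38998071 147.14203572 321.85973519] -0.08878986542063094
P 1 front edge mid -28.2 tilt deg -0.35
P 2 front edge mid -27.5 tilt deg -0.18
P 3 front edge mid -28.0 tilt deg 0.26
P 4 front edge mid -28.0 tilt deg 0.35
-27 [0.0, -25.0, -25.2, -29.8, -30.5, -42.8, -51.8, -56.5, -58.2, -93.2, -101.5, -117.2, -117.5, -142.5, -147.0, -191.0]
-26.5 [0.0, -42.8, -50.5, -93.8, -99.5, -117.2, -117.5, -142.5, -147.2, -190.8]
-2 [0.0, -29.0, -31.0, -35.2, -35.5, -46.5, -48.5, -56.8, -57.8, -61.8, -63.2, -78.5, -80.2, -84.0, -85.5, -88.2, -95.5, -95.8, -99.0, -104.0, -118.2, -118.5, -127.0, -140.0, -142.5, -144.2, -153.2, -162.8, -165.2, -191.5]
-1 [-0.2, -36.5, -42.5, -48.2, -48.5, -62.0, -63.2, -66.8, -68.2, -88.0, -98.5, -111.5, -117.8, -121.0, -123.2, -124.5, -126.8, -144.0, -153.5, -191.2]
```

The row is seated: front edges at −28 ±0.5 and ends from 0 to −192. Next I locate the keeper and its post.

```bash
python3 - <<'E'
from h import *
import pickle
piv=np.array([642.6,283.5])
for f in('w2.pkl','wl.pkl'):
    s=pickle.load(open(f,'rb'));E=np.array(s['extrinsics'])
    b=rect(s,440,720,-80,320,18)
    h=cv2.cvtColor(b,cv2.COLOR_RGB2HSV);m=((h[...,0]>100)&(h[...,0]<125)&(h[...,1]>120)&(h[...,2]>60)).astype(np.uint8)
    n,l,st,c=cv2.connectedComponentsWithStats(m);i=1+np.argmax(st[1:,4])
    P=cv2.findNonZero((l==i).astype(np.uint8))[:,0];W=np.c_[720-P[:,1]/2,320-P[:,0]/2];W=W[W[:,0]<620]
    vx,vy,x0,y0=cv2.fitLine(W.astype(np.float32),cv2.DIST_L2,0,.01,.01).ravel()
    d=np.array([vx,vy])*(-1 if vx>0 else 1);print(f,'arm x range',W[:,0].min(),W[:,0].max(),'dir',d,'line y at x=642.6',y0+(642.6-x0)*vy/vx,'y at 463',y0+(463-x0)*vy/vx,'theta',np.degrees(np.arctan2(d[1],d[0]))-(-94.77)%360)
# post in top view, dark blob near end
s=snap('top');h=cv2.cvtColor(s['pixels'],cv2.COLOR_RGB2HSV)[225:260,170:205]
k=np.argwhere(h[...,2]<60);print('post px',k.mean(0)[::-1]+[170,225],len(k),k.min(0)+[225,170],k.max(0)+[225,170]);u,v=k.mean(0)[::-1]+[170,225]
for z in(30,53):print(cast(s,u,v,z))
s2=pickle.load(open('w2.pkl','rb'));h=cv2.cvtColor(s2['pixels'],cv2.COLOR_RGB2HSV)
x=h[20:60,100:150];k=np.argwhere(x[...,2]<60);u2,v2=k.mean(0)[::-1]+[100,20];print('w2 post',u2,v2,len(k),fc(s2,u2,v2,53),fc(s2,u2,v2,30))
o,d=ray(s2,u2,v2);q=cast(s,u,v,0)-np.array(s['extrinsics'])[:3,3];O=np.array(s['extrinsics'])[:3,3]
t=np.linalg.lstsq(np.c_[d,-q],O-o,rcond=None)[0];print('tri',o+t[0]*d,O+t[1]*q)
E
```

```text
w2.pkl arm x range 468.0 619.5 dir [-0.9990183  -0.04429865] line y at x=642.6 283.00668 y at 463 275.04285 theta -442.69104
wl.pkl arm x range 497.5 619.5 dir [-0.99912447 -0.04183596] line y at x=642.6 282.27945 y at 463 274.75912 theta -442.83228
post px [197.97826087 236.4673913 ] 92 [225 193] [259 202]
[483.7508375  239.77550578  30.        ]
[482.88687725 236.14127018  53.        ]
w2 post 121.05059523809524 33.74404761904762 336 [473.02008409 268.24289243  53.        ] [462.95829855 276.14321747  30.        ]
tri [490.84122798 254.25006494  93.73693558] [481.51163913 230.35635205  89.61103228]
```

```bash
python3 - <<'E'
import numpy as np
piv=np.array([642.6,283.2]);st=None
for f in [-177.5]+list(np.arange(-174,-94,5))+[-94.77]:
    a=np.radians(f);p=piv+180*np.array([np.cos(a),np.sin(a)]);t=np.array([-np.sin(a),np.cos(a)])
    D=30 if f==-177.5 else 19
    q=p-D*t
    if st is None: st=q;print('start',q)
    print(f,np.round(q-st,1),np.round(q,1))
from h import *
s=snap('top');print('dropper base ~',cast(s,131,238,0),r.get_obs()['clock'])
E
```

```text
start [461.46273849 305.31995692]
-177.5 [0. 0.] [461.5 305.3]
-174 [  0.1 -22. ] [461.6 283.3]
-169 [  0.8 -37.8] [462.3 267.5]
-164 [  2.9 -53.5] [464.3 251.8]
-159 [  6.3 -68.9] [467.7 236.4]
-154 [ 11.  -83.9] [472.5 221.4]
-149 [ 17.1 -98.5] [478.5 206.8]
-144 [  24.3 -112.5] [485.8 192.8]
-139 [  32.8 -125.9] [494.3 179.4]
-134 [  42.4 -138.4] [503.9 166.9]
-129 [  53.1 -150. ] [514.6 155.3]
-124 [  64.7 -160.7] [526.2 144.6]
-119 [  77.3 -170.3] [538.7 135. ]
-114 [  90.6 -178.8] [552.  126.5]
-109 [ 104.6 -186.1] [566.  119.2]
-104 [ 119.2 -192.2] [580.6 113.1]
-99 [ 134.2 -196.9] [595.7 108.4]
-94.77 [ 147.2 -199.9] [608.7 105.4]
dropper base ~ [485.65217166 422.18279601   0.        ] 25.525
```

>>> carry_out(
  steps=[
    {"ax":0,"ay":0,"az":0,"dx":-44,"dy":45,"dz":0,"hand":1},
    {"ax":0,"ay":0,"az":0,"dx":-88,"dy":90,"dz":0,"hand":1},
    {"ax":0,"ay":0,"az":0,"dx":-133,"dy":130,"dz":0,"hand":1},
    {"ax":0,"ay":0,"az":0,"dx":-133,"dy":157,"dz":-20,"hand":1},
    {"ax":0,"ay":0,"az":0,"dx":-133,"dy":157,"dz":-40,"hand":1},
    {"ax":0,"ay":0,"az":0,"dx":-133,"dy":157,"dz":-80,"hand":1},
    {"ax":0,"ay":0,"az":0,"dx":-133,"dy":157,"dz":-122,"hand":1},
    {"ax":0,"ay":0,"az":0,"dx":-133,"dy":157,"dz":-122,"hand":1},
  ],
)

```text
clock: 26.52
position: [461.0, 303.6, 197.4]
eef_rot: [3.138, 0.005, -0.089]
wrist_force: [0.6, 1.4, 0.3]
grip_width: -0.2
gripper_force: 0.0
```

>>> carry_out(
  steps=[
    {"ax":0,"ay":0,"az":0,"dx":0,"dy":-10,"dz":0,"hand":1},
    {"ax":0,"ay":0,"az":0,"dx":0,"dy":-22,"dz":0,"hand":1},
    {"ax":0,"ay":0,"az":0,"dx":0.8,"dy":-37.8,"dz":0,"hand":1},
    {"ax":0,"ay":0,"az":0,"dx":3,"dy":-53.5,"dz":0,"hand":1},
    {"ax":0,"ay":0,"az":0,"dx":6.3,"dy":-69,"dz":0,"hand":1},
    {"ax":0,"ay":0,"az":0,"dx":11,"dy":-84,"dz":0,"hand":1},
    {"ax":0,"ay":0,"az":0,"dx":17,"dy":-98.5,"dz":0,"hand":1},
    {"ax":0,"ay":0,"az":0,"dx":24.3,"dy":-112.5,"dz":0,"hand":1},
    {"ax":0,"ay":0,"az":0,"dx":32.8,"dy":-126,"dz":0,"hand":1},
  ],
)

```text
clock: 27.65
position: [494.7, 178.1, 200.7]
eef_rot: [-3.142, 0.0, -0.088]
wrist_force: [-0.1, 0.4, 0.3]
grip_width: 0.1
gripper_force: 0.1
```

```bash
cat > arm.py <<'E'
from h import *
s=snap('wrist');o=r.get_obs();print(o['clock'],o['position'],o['wrist_force'])
c,sn=np.cos(np.radians(-4.77)),np.sin(np.radians(-4.77))
b=rect(s,440,720,-80,320,18)
h=cv2.cvtColor(b,cv2.COLOR_RGB2HSV);m=((h[...,0]>100)&(h[...,0]<125)&(h[...,1]>120)&(h[...,2]>60)).astype(np.uint8)
n,l,st,_=cv2.connectedComponentsWithStats(m);i=1+np.argmax(st[1:,4])
P=cv2.findNonZero((l==i).astype(np.uint8))[:,0];W=np.c_[720-P[:,1]/2,320-P[:,0]/2];W=W[np.hypot(*(W-[642.6,283.2]).T)>25]
vx,vy,x0,y0=cv2.fitLine(W.astype(np.float32),cv2.DIST_L2,0,.01,.01).ravel()
if (np.array([vx,vy])@(W.mean(0)-[642.6,283.2]))<0: vx,vy=-vx,-vy
print('theta deg',(-94.77-np.degrees(np.arctan2(vy,vx))+180)%360-180,len(W))
D=W-[677,250.5];NX=D@[c,sn];NY=D@[-sn,c];print('arm nest x',NX.min(),np.median(NX),NX.max(),'y',NY.min(),NY.max())
E
python3 arm.py
```

```text
27.7 [495.42560915 177.09252486 200.71722048] [-0.10499055 -0.97250681 -0.45968283]
theta deg 43.93799 7395
arm nest x -161.26392080536158 -104.67390545151719 -47.751933968428986 y -101.62318867493818 14.319032334882438
```

>>> carry_out(
  steps=[
    {"ax":0,"ay":0,"az":0,"dx":9.6,"dy":-12.4,"dz":0,"hand":1},
    {"ax":0,"ay":0,"az":0,"dx":20.3,"dy":-24,"dz":0,"hand":1},
    {"ax":0,"ay":0,"az":0,"dx":32,"dy":-34.7,"dz":0,"hand":1},
    {"ax":0,"ay":0,"az":0,"dx":44.5,"dy":-44.3,"dz":0,"hand":1},
    {"ax":0,"ay":0,"az":0,"dx":57.8,"dy":-52.8,"dz":0,"hand":1},
    {"ax":0,"ay":0,"az":0,"dx":71.8,"dy":-60,"dz":0,"hand":1},
    {"ax":0,"ay":0,"az":0,"dx":86,"dy":-66,"dz":0,"hand":1},
    {"ax":0,"ay":0,"az":0,"dx":98,"dy":-70,"dz":0,"hand":1},
    {"ax":0,"ay":0,"az":0,"dx":105,"dy":-72,"dz":0,"hand":1},
    {"ax":0,"ay":0,"az":0,"dx":105,"dy":-72,"dz":0,"hand":1},
  ],
)

```text
clock: 28.95
position: [599.4, 107.0, 200.6]
eef_rot: [3.142, 0.0, -0.088]
wrist_force: [-0.4, 0.2, 0.1]
grip_width: 0.3
gripper_force: 0.0
```

```bash
python3 arm.py
```

```text
29.0 [599.11924117 107.09205791 200.5844287 ] [0.17952707 0.42379855 0.8494149 ]
theta deg 2.8002014 7283
arm nest x -50.60077390821402 -40.73059128862748 -30.976456842248787 y -146.28899399441553 5.436032172067969
```

>>> carry_out(
  steps=[
    {"ax":0,"ay":0,"az":0,"dx":4,"dy":-0.3,"dz":0,"hand":1},
    {"ax":0,"ay":0,"az":0,"dx":7,"dy":-0.6,"dz":0,"hand":1},
    {"ax":0,"ay":0,"az":0,"dx":9,"dy":-0.8,"dz":0,"hand":1},
    {"ax":0,"ay":0,"az":0,"dx":10,"dy":-0.8,"dz":0,"hand":1},
    {"ax":0,"ay":0,"az":0,"dx":10,"dy":-0.8,"dz":0,"hand":1},
  ],
)

```text
clock: 29.62
position: [609.2, 106.2, 200.7]
eef_rot: [-3.142, 0.0, -0.088]
wrist_force: [-0.2, -0.7, 0.1]
grip_width: 0.4
gripper_force: 0.0
```

```bash
python3 arm.py
```

```text
29.675 [609.1262824  106.24562997 200.70870242] [0.42862351 0.44442361 0.30842573]
theta deg -0.03453064 7308
arm nest x -42.2133694193916 -35.787148122142554 -29.641950839920263 y -146.08043567226827 5.519188241512752
```

Nearly shut. I press a little farther until the stop is felt.

>>> carry_out(
  steps=[
    {"ax":0,"ay":0,"az":0,"dx":0.8,"dy":0,"dz":0,"hand":1},
    {"ax":0,"ay":0,"az":0,"dx":1.5,"dy":-0.1,"dz":0,"hand":1},
    {"ax":0,"ay":0,"az":0,"dx":1.5,"dy":-0.1,"dz":0,"hand":1},
  ],
)

```text
clock: 30.05
position: [610.3, 106.2, 200.6]
eef_rot: [3.141, 0.002, -0.088]
wrist_force: [-7.8, -0.1, 3.4]
grip_width: 0.1
gripper_force: 3.8
```

>>> carry_out(
  steps=[
    {"ax":0,"ay":0,"az":0,"dx":-15,"dy":1,"dz":0,"hand":1},
    {"ax":0,"ay":0,"az":0,"dx":-20,"dy":10,"dz":50,"hand":1},
    {"ax":0,"ay":0,"az":0,"dx":-20,"dy":35,"dz":100,"hand":1},
    {"ax":0,"ay":0,"az":0,"dx":-20,"dy":42,"dz":122,"hand":1},
    {"ax":0,"ay":0,"az":0,"dx":-20,"dy":42,"dz":122,"hand":1},
    {"ax":0,"ay":0,"az":0,"dx":-20,"dy":42,"dz":122,"hand":1},
  ],
)

```text
clock: 30.8
position: [590.3, 147.8, 320.9]
eef_rot: [3.141, 0.002, -0.088]
wrist_force: [0.1, -1.2, -0.7]
grip_width: -0.0
gripper_force: 0.0
```

```bash
python3 arm.py; python3 chk.py c
```

```text
30.85 [590.32589622 147.66561252 320.75030825] [ 0.29098169  0.60823375 -0.50532623]
theta deg -0.07926941 7268
arm nest x -42.600934702599766 -36.2371568702002 -30.04704081057886 y -146.08043567226827 5.47761020679036
30.95 [590.49947419 147.71270256 321.10366724] -0.08847668528167363
P 1 front edge mid -28.2 tilt deg 0.41
P 2 front edge mid -28.1 tilt deg -0.39
P 3 front edge mid -27.9 tilt deg 1.99
P 4 front edge mid -28.0 tilt deg 0.35
-27 [0.0, -29.2, -30.5, -42.8, -50.2, -56.8, -58.2, -84.8, -85.2, -92.5, -102.2, -106.0, -106.2, -111.0, -113.2, -116.8, -117.8, -142.5, -148.2, -190.0]
-26.5 [0.0, -29.8, -30.0, -44.2, -49.8, -57.2, -57.5, -93.2, -101.8, -102.0, -102.2, -117.2, -117.5, -142.5, -148.8, -191.0]
-2 [-0.2, -35.0, -38.2, -62.0, -63.0, -66.2, -69.5, -73.8, -74.5, -78.0, -81.0, -84.0, -85.0, -87.2, -87.8, -88.8, -98.5, -111.8, -112.0, -139.8, -142.2, -143.5, -154.0, -162.2, -167.0, -191.5]
-1 [-0.8, -13.2, -13.5, -35.8, -42.2, -61.8, -63.0, -66.8, -69.0, -88.5, -98.5, -111.5, -112.8, -117.2, -117.8, -124.8, -126.8, -143.5, -154.0, -172.8, -174.2, -191.8]
```

```bash
python3 -c "
from workcell import r
print(r.job_done())"
```

```text
the job is handed in; nothing more can be done
None
```

The four gold packages are in one tight row on the nest, flat against the rear rail and up against the end stop, and the blue keeper arm is fully shut along the front; I handed the job in at about 31 s, and no verdict came back.

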